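# Close the confectioner's nesting canister

## Robot

A 7-joint arm with a two-finger parallel gripper is mounted at the origin on the work surface. World frame = base frame: x ahead of the robot, y to its left, z up, the work surface at z = 0. Lengths are in m, angles in rad, forces in N, time in s.
With the tool pointing down it reaches from about 0.4 to 0.85 m from the base axis. Payload 10.4 kg.
Tool frame: the origin (TCP) lies at the very end of the fingers, on their centre line; the grasp point (between the pads) lies 19 mm behind it; z points along the fingers, x is the direction in which the jaws open and shut, and the axes are right-handed (so a half turn about z gives the same grasp; the last joint's range is limited). The gripper opens to 87 mm and grips with 3 to 60 N. Pads are 19 mm wide; open, the fingers measure 117 mm over their backs; the gripper's body (75 mm by 190 mm) begins 51 mm behind the grasp point.
Start: joints at [-1.206, 0.332, -0.065, 1.46, 0.022, 1.35, -0.088], TCP at [0.236, 0.579, 0.223] pointing down, gripper open.
Joint ranges: [-2.6, 2.6], [-0.5, 2.12], [-1.47, 1.34], [0.16, 2.42], [-1.27, 4.41], [0.06, 2.06], [-2.6, 2.6]. Speed limits (rad/s): [2.22, 2.22, 2.79, 2.79, 3.14, 3.14, 3.14].

## Interface

Orientations are given as a unit quaternion [x, y, z, w].
In Python, from bench import r gives the robot as it stands. The module is installed in compiled form; this text tells all that it offers.
- The arm moves only by the tool carry_out, never from a script. Its argument "commands" is a list that holds one entry, the list of rows, each a list of 7 numbers: the closure in counts, from 0 (fully open) to 255 (shut), then the shift along the tool's x, y, z in units of 25 mm (1.0 is 25 mm), then the turn, a rotation vector about the tool's x, y, z in units of 5 degrees (1.0 is 5 degrees). A call has 1 to 12 rows; each row is the pose to reach, as a shift and turn from the pose measured when the call began, along the tool's axes at that moment; what a row does not reach only later rows make up. A row lasts 1/8 s, in which the tool goes at most 62.5 mm and 10.7 degrees, less where a joint would pass 70% of its speed; a pose out of reach is approached as far as the arm can. A call with a gripper value outside its range is refused whole. The fingers move at their own pace and stop on an object; "grip_force" is the grip in N (left out, the last holds). Time passes only in rows, so rows that repeat a pose let the fingers close. It gives the time, the measured TCP pose, the force and the opening at its end, in the units of the state.
- r.read_state(): the state, without advancing time (a new reading comes with each control period).
- r.camera(name): name is "side" or "top" or "wrist"; returns the picture (400x640x3 uint8, blue, green, red); there is no depth.
- r.camera_info(name): a dict with "fx", "fy", "cx", "cy" (pixels), "origin" and "rotation" of the camera in the world. Camera axes: x right, y down, z forward; pixel columns grow to the right and rows downward; lengths in m; the calibration is good to about 2 mm. A picture is of the moment at which its call begins: read the wrist's pose just before it. camera_info takes no time and is no camera call; for the wrist camera it gives the pose at the moment of the call.
- r.close_job(): hands the job in, once; it reports no verdict.
The state is a dict: "time": time; "joint_positions": joint angles; "joint_vel": joint speeds; "joint_torque": joint torques, N m; "ee_pos": TCP position; "eef_rot": TCP orientation; "ft_force": force on the tool from outside, world axes, zero at the start; "torque": the same for the moment, N m; "width": finger opening in m.
Only numpy, scipy, OpenCV 4.12 (cv2) and the standard library are available. Lean on these libraries where they do the work, as an engineer would, in place of code of your own. Each camera call takes 0.05 s, during which the arm holds its last target.

## Task

Pack the nesting canister: stand the small slim canister in the open lower half on the bench plate, then lower the big cap over it, tabs through the gaps in the flange, until fully seated, and twist it clockwise (from above) to its stop to lock it. Let go, and leave the wide tin, the chocolate mould and the palette knife alone.

Things in the scene. Friction and masses are not known exactly. Their poses are not given: they have to be found in the camera images.
- shell_base: open lower half of the large canister, bare metal, fixed on a white plate 150 x 100 x 14 mm that is fixed to the bench (place and yaw vary). Origin: centre of the plate's underside, on the bench; z up on the shell's axis, x along the plate's long side. Round cup: outer diameter 60, bore 50 mm, inner floor at z = 19, rim at z = 53 mm
- rim (a point): centre of the lower half's open mouth, at rim height, 53 mm above the bench
- gap (a point): centre of one of the two gaps in the flange round the lower half (diameter 72, z = 45 to 49 mm). Each gap is 50 degrees wide; their centres lie 60 degrees anticlockwise (from above) of the plate's +x and -x. From the gap centres, stops below the flange let a fitted cap turn 61 degrees clockwise, until its handle lies along the plate's long side, and 11 degrees the other way
- shell_cap: upper half of the large canister: bare metal hollow cap, 0.12 to 0.23 kg, loose, on its open skirt. Origin: centre of the skirt's lower edge; z up, x along its bar handle. Skirt diameter 83 outside, 77 inside; neck diameter 66 above z = 22; flat roof at z = 56 mm. Inside, a shoulder at z = 14 rests on the rim; bore 56 up to z = 52 mm. Fully seated, its origin is 39 mm above that of shell_base
- handle (a point): centre of the bar handle on the cap's roof: 58 mm long along the cap's x, 14 mm wide, 24 mm high (z = 56 to 80 mm in the cap's frame)
- tab (a point): one of the cap's two inward tabs at the skirt's lower edge, exactly under the two ends of the handle (cap +x and -x; a half turn fits as well). Each is 30 degrees wide, 4 mm high, reaching in to radius 32 mm. They pass the flange only through its gaps (about 10 degrees and 2.5 mm of play each way) and turn below it with 2 mm of vertical play
- small_canister: small closed slim canister, bare metal cylinder of diameter 40 and height 66 mm with a dark seam line, 0.06 to 0.15 kg, loose, upright. Origin: centre of its underside; z up. Standing in the lower half, its origin is 19 mm above that of shell_base and it sticks out 32 mm above the rim
- wide_tin: bystander: low wide closed tin of bare metal, diameter 60, height 36 mm; too wide for the lower half. Origin: centre of its underside. Leave it alone
- mould: bystander: pale grey slab-like chocolate mould with filled cavities, 135 x 275 x 22 mm, lying flat beyond the work. Origin: centre of its underside, long side along its y. Leave it alone
- palette_knife: bystander: palette knife lying flat, 265 mm along its x, black handle 22 wide and 16 mm high to -x, thin steel blade to +x. Origin: near the middle, on the bench. Leave it alone
Things that resemble listed ones, but are neither listed nor needed, are in the scene too. What is shaped like the small_canister but turquoise or yellow is not meant.

How it is judged:
By the outcome, as a careful person would: the job done as asked, in the order asked, and still so for the second after the job is handed in, with the robot touching nothing.
It also fails if it takes over 64 s, if anything falls off the work surface, if the arm or the gripper's body presses on something with over 40 N, if the wrist force passes 120 N, or if a joint passes its speed limit or range.

## Working session

There is one attempt and no reset: what is moved stays moved. The work goes in short steps, Python scripts to look and compute and a tool call to move; the robot and the scene stay as the last step left them, time stands still between calls to the robot, and variables do not carry over. Pictures are saved under pics/ and viewed, and the job is handed in when it is done.

Besides the shell and the picture viewer there is one more tool, called after ">>>" as a command line: name --argument value ..., lists and objects as JSON in quotes. carry_out: Moves the arm, as the interface text tells. Its arguments: {"type":"object","properties":{"commands":{"type":"array"},"grip_force":{"type":"number"}},"required":["commands"]}

```bash
mkdir -p pics
python3 - <<'E'
from bench import r
import cv2
s=r.read_state();print(s)
for n in("side","top","wrist"):
    i=r.camera_info(n);print(n,i)
    cv2.imwrite(f"pics/a_{n}.png",r.camera(n))
E
```

```text
{'time': 0.0, 'joint_positions': array([-1.20560133,  0.33287816, -0.06468641,  1.46094421,  0.0215668 ,
        1.34991039, -0.08851037]), 'joint_vel': array([ 0.00076209,  0.00100524,  0.00088593, -0.0011507 ,  0.00036934,
        0.00128988,  0.00059877]), 'joint_torque': array([-2.68146387e-04, -6.23242164e+01,  2.46457115e-02, -3.89919555e+01,
       -6.13268302e-02,  3.92669009e-02,  1.19768747e-04]), 'ee_pos': array([0.23619647, 0.57822436, 0.2217486 ]), 'eef_rot': array([ 8.30107252e-01,  5.57603288e-01, -5.88978327e-04,  4.19590457e-04]), 'ft_force': array([-0.02415784,  0.03442466, -0.03525803]), 'torque': array([ 0.04146904, -0.04314927, -0.03075308]), 'width': 0.08681680726476829}
side {'fx': 432.4806051003929, 'fy': 432.4806051003929, 'cx': 322.27862903508327, 'cy': 198.87105646490275, 'origin': array([-0.05582905, -0.73333034,  0.73209283]), 'rotation': array([ 0.82412817, -0.3269404 ,  0.17689617, -0.42735287])}
top {'fx': 467.48144054313644, 'fy': 467.48144054313644, 'cx': 322.8820433562019, 'cy': 204.72047227993124, 'origin': array([ 0.4858256 , -0.05067298,  1.36798747]), 'rotation': array([-0.69970581,  0.71262755, -0.03778266,  0.03385588])}
wrist {'fx': 352.18946071241083, 'fy': 352.18946071241083, 'cx': 315.7697207803333, 'cy': 202.80202528545428, 'origin': array([0.16759595, 0.60885684, 0.38382494]), 'rotation': array([0.82247112, 0.55167256, 0.07707635, 0.11514288])}
```

View pics/a_top.png

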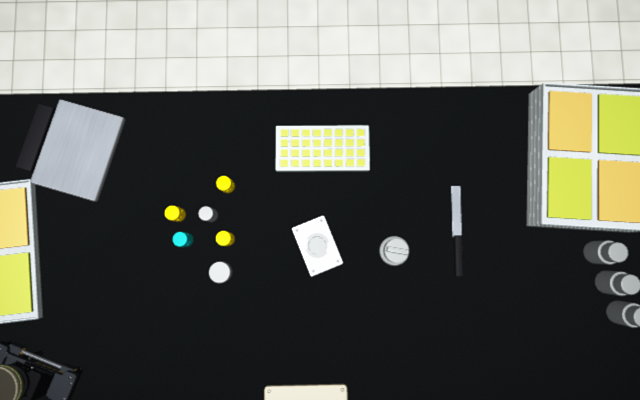

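View pics/a_side.png

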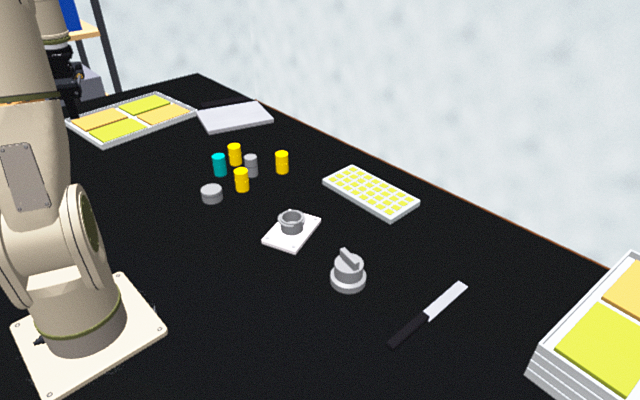

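View pics/a_wrist.png

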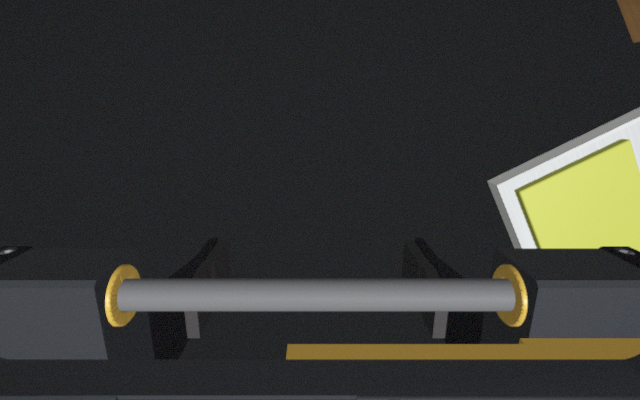

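The top view shows the grey small canister at (206,213), surrounded by the yellow and turquoise lookalikes. The wide tin is at (219,272), the plate and base at (317,246), and the cap at (394,250) with a handle. I'll zoom in and measure.

```bash
cat > h.py <<'E'
import numpy as np, cv2
from scipy.spatial.transform import Rotation as R
def ray(i,px):
    px=np.atleast_2d(px).astype(float)
    d=np.c_[(px[:,0]-i['cx'])/i['fx'],(px[:,1]-i['cy'])/i['fy'],np.ones(len(px))]
    return np.array(i['origin']),R.from_quat(i['rotation']).apply(d)
def onz(i,px,z):
    o,d=ray(i,px); return o+d*((z-o[2])/d[:,2])[:,None]
def proj(i,p):
    c=R.from_quat(i['rotation']).inv().apply(np.atleast_2d(p)-i['origin'])
    return np.c_[i['fx']*c[:,0]/c[:,2]+i['cx'],i['fy']*c[:,1]/c[:,2]+i['cy']]
E
python3 - <<'E'
from bench import r
from h import *
im=cv2.imread("pics/a_top.png");i=r.camera_info("top")
a=im[165:290,160:250];b=im[205:285,285:420]
cv2.imwrite("pics/c1.png",cv2.resize(a,None,fx=4.5,fy=4.5,interpolation=cv2.INTER_CUBIC))
cv2.imwrite("pics/c2.png",cv2.resize(b,None,fx=5.5,fy=5.5,interpolation=cv2.INTER_CUBIC))
s=cv2.imread("pics/a_side.png")
cv2.imwrite("pics/c3.png",cv2.resize(s[130:300,190:390],None,fx=3.5,fy=3.5,interpolation=cv2.INTER_CUBIC))
hsv=cv2.cvtColor(im,cv2.COLOR_BGR2HSV)
m=((im.min(2)>70)).astype('uint8')*255
for c in cv2.findContours(m,0,1)[0]:
    if cv2.contourArea(c)>80:
        x,y,w,h=cv2.boundingRect(c)
        if 150<x<430 and 170<y<300: print((x,y,w,h),cv2.contourArea(c),cv2.minAreaRect(c),cv2.minEnclosingCircle(c),onz(i,cv2.minAreaRect(c)[0],.05)[0].round(3))
E
```

```text
(209, 261, 22, 22) 356.5 ((219.5, 271.5), (21.0, 21.0), 90.0) ((219.25, 271.8333435058594), 11.11722469329834) [0.438 0.233 0.05 ]
(379, 236, 30, 30) 667.5 ((393.5, 250.5), (29.0, 29.0), 90.0) ((393.678955078125, 250.4736785888672), 15.038334846496582) [ 0.487 -0.255  0.05 ]
(291, 215, 52, 62) 1849.0 ((316.7864685058594, 245.47589111328125), (53.336055755615234, 36.289100646972656), 67.83365631103516) ((316.5, 245.5), 31.18503189086914) [ 0.505 -0.04   0.05 ]
(198, 206, 16, 15) 169.0 ((205.5, 213.0), (14.0, 15.0), 90.0) ((205.44595336914062, 213.1216278076172), 7.742408752441406) [0.602 0.273 0.05 ]
```

View pics/c1.png

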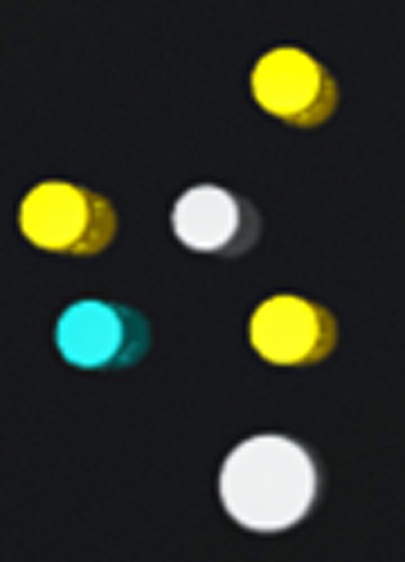

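View pics/c2.png

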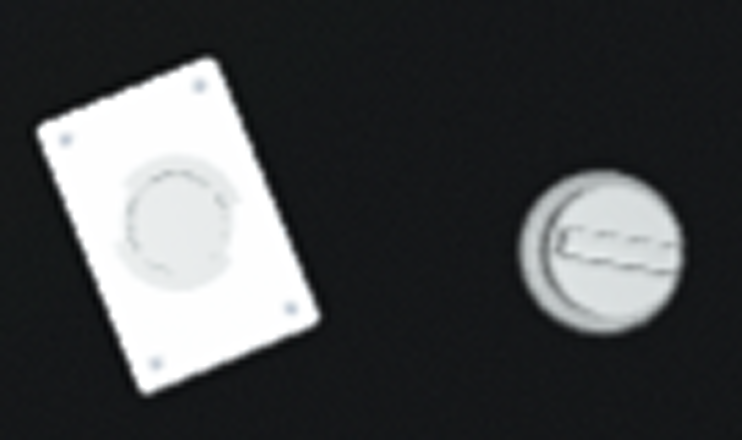

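View pics/c3.png

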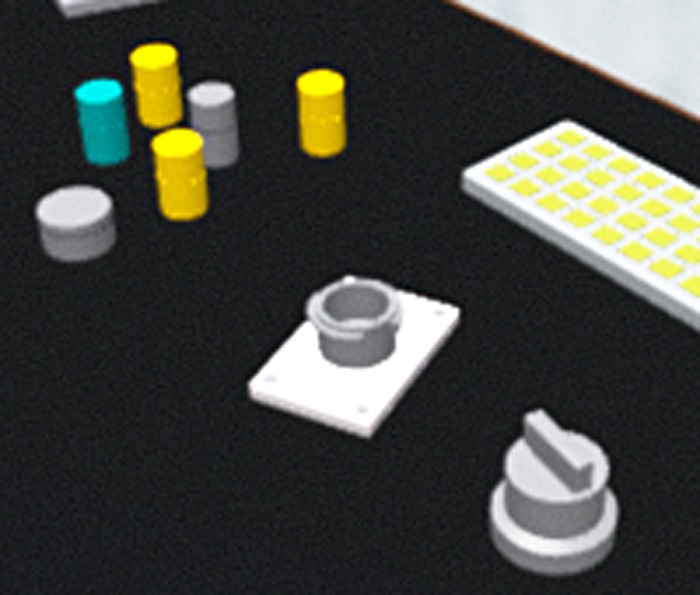

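```bash
cat > m.py <<'E'
from bench import r
from h import *
im=cv2.imread("pics/a_top.png");i=r.camera_info("top")
def circ(box,th,z):
    x,y,w,h=box
    g=im[y:y+h,x:x+w].min(2); g=cv2.resize(g,None,fx=8,fy=8,interpolation=cv2.INTER_LINEAR)
    m=(g>th).astype('uint8')*255
    c=max(cv2.findContours(m,0,1)[0],key=cv2.contourArea)
    p=c[:,0].astype(float); p=(p+.5)/8-.5+[x,y]
    return p
p=circ((190,198,26,30),130,.066); P=onz(i,p,.066)
(cx,cy),rad=cv2.minEnclosingCircle(P[:,:2].astype('float32')*1000);print("can",cx,cy,rad)
E
python3 - <<'E'
from m import *
# plate
p=circ((280,205,75,85),150,.014);P=onz(i,p,.014)[:,:2].astype('float32')*1000
print("plate",cv2.minAreaRect(P))
p=circ((370,228,48,45),80,.02)
P=onz(i,p,.0)[:,:2].astype('float32')*1000;print("cap",cv2.minEnclosingCircle(P))
for n,b,z in(("y1",(210,170,30,30),.066),("y2",(160,200,30,30),.066),("t",(170,228,30,28),.066),("y3",(213,226,30,28),.066)):
    x,y,w,h=b;g=im[y:y+h,x:x+w].max(2);m=(g>200).astype('uint8');c=max(cv2.findContours(m,0,1)[0],key=cv2.contourArea)
    print(n,onz(i,[np.array(cv2.minEnclosingCircle(c)[0])+[x,y]],z).round(3))
# handle lines: crop coords from c2 (scale5.5, off 285,205)
q=np.array([[562,230],[680,243],[560,256],[680,272]])/5.5+[285,205]
h=onz(i,q,.080);print(h.round(3)); 
for a,b in((0,1),(2,3)): d=h[a]-h[b];print(np.degrees(np.arctan2(d[1],d[0])))
E
```

```text
can 600.8418579101562 269.5457458496094 20.467239379882812
plate ((506.3929443359375, -39.98987579345703), (151.6671600341797, 102.2505874633789), 21.110734939575195)
cap ((487.283935546875, -264.3068542480469), 44.10157012939453)
y1 [[0.685 0.22  0.066]]
y2 [[0.604 0.363 0.066]]
t [[0.531 0.341 0.066]]
y3 [[0.531 0.22  0.066]]
[[ 0.497 -0.233  0.08 ]
 [ 0.49  -0.292  0.08 ]
 [ 0.484 -0.232  0.08 ]
 [ 0.475 -0.292  0.08 ]]
82.67352867298027
81.37234424891687
```

```bash
cat > go.py <<'E'
from bench import r
from h import *
def to(x,y,z,yaw):
    s=r.read_state(); q=R.from_quat(s['eef_rot'])
    c,sn=np.cos(np.radians(yaw)),np.sin(np.radians(yaw))
    T=R.from_matrix(np.array([[c,sn,0],[sn,-c,0],[0,0,-1]]))
    d=q.inv().apply(np.array([x,y,z])-s['ee_pos'])/.025
    w=np.degrees((q.inv()*T).as_rotvec())/5
    print("row",d.round(3),w.round(3),"t",round(s['time'],2),"j",s['joint_positions'].round(2),"tcp",s['ee_pos'].round(4),"w",round(s['width'],4),"f",s['ft_force'].round(1))
E
python3 -c "
from go import *
to(.601,.270,.20,2)"
```

```text
row [-5.899 18.171  0.885] [7.0000e-03 1.1000e-02 1.3157e+01] t 0.15 j [-1.21  0.33 -0.06  1.46  0.02  1.35 -0.09] tcp [0.2362 0.5783 0.222 ] w 0.0869 f [-0.4 -0.5  0. ]
```

>>> carry_out --commands '[[[0, -0.7, 2.2, 0.1, 0, 0, 1.6], [0, -1.4, 4.4, 0.2, 0, 0, 3.2], [0, -2.1, 6.6, 0.3, 0, 0, 4.8], [0, -2.8, 8.8, 0.4, 0, 0, 6.4], [0, -3.5, 11, 0.5, 0, 0, 8], [0, -4.2, 13.2, 0.6, 0, 0, 9.6], [0, -5, 15.4, 0.75, 0, 0, 11.2], [0, -5.6, 17.2, 0.85, 0, 0, 12.6], [0, -5.9, 18.17, 0.88, 0, 0, 13.16], [0, -5.9, 18.17, 0.88, 0, 0, 13.16], [0, -5.9, 18.17, 0.88, 0, 0, 13.16]]]'

```text
time: 1.52
ee_pos: [0.5999, 0.2718, 0.2]
eef_rot: [1.0, 0.019, -0.001, 0.0]
ft_force: [0.0, 0.4, -1.1]
width: 0.0865
```

```bash
python3 -c "
from go import *
i=r.camera_info('wrist');im=r.camera('wrist');cv2.imwrite('pics/w1.png',im)
import pickle;pickle.dump(i,open('w1.pkl','wb'))
print(proj(i,[.601,.270,.066]))
to(.601,.270,.038,2)"
```

```text
[[316.02583327 197.05634095]]
row [0.052 0.084 6.484] [-0.     0.012  0.038] t 1.57 j [-0.73  0.43  0.32  1.41 -0.14  1.33 -0.36] tcp [0.5998 0.272  0.2001] w 0.087 f [-0.4  0.8  0.3]
```

View pics/w1.png

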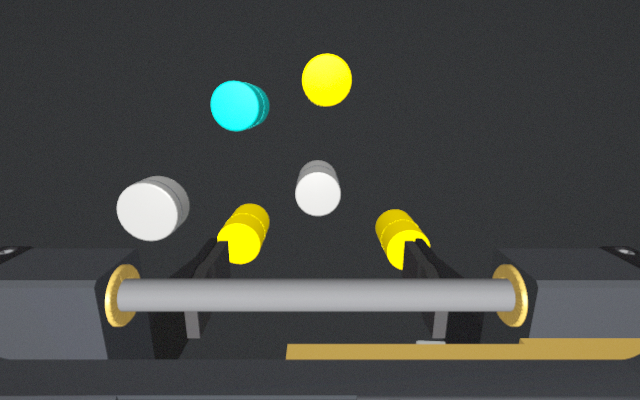

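```bash
python3 -c "
from go import *
import pickle;i=pickle.load(open('w1.pkl','rb'))
im=cv2.imread('pics/w1.png')[150:230,285:350]
m=(im.min(2)>205).astype('uint8');c=max(cv2.findContours(m,0,1)[0],key=cv2.contourArea)
P=onz(i,c[:,0]+[285,150],.066)[:,:2].astype('float32')*1000
print(cv2.minEnclosingCircle(P),cv2.fitEllipse(P))
"
```

```text
((602.031982421875, 273.0836181640625), 19.281774520874023) ((602.123779296875, 273.0915222167969), (37.67747497558594, 37.70516586303711), 18.69944953918457)
```

The grey canister's top is at (317,193) in the wrist view. That puts it at about (0.602, 0.272), which agrees with the top view to about 3 mm. Going down to grasp it near its top.

>>> carry_out --commands '[[[0, 0.08, 0, 1.5, 0, 0, 0], [0, 0.08, 0, 3.5, 0, 0, 0], [0, 0.08, 0, 5.5, 0, 0, 0], [0, 0.08, 0, 6.4, 0, 0, 0], [0, 0.08, 0, 6.48, 0, 0, 0], [0, 0.08, 0, 6.48, 0, 0, 0], [150, 0.08, 0, 6.48, 0, 0, 0], [255, 0.08, 0, 6.48, 0, 0, 0], [255, 0.08, 0, 6.48, 0, 0, 0], [255, 0.08, 0, 6.48, 0, 0, 0], [255, 0.08, 0, 6.48, 0, 0, 0], [255, 0.08, 0, 6.48, 0, 0, 0]]]' --grip_force 20

```text
time: 3.08
ee_pos: [0.6016, 0.2721, 0.0381]
eef_rot: [1.0, 0.019, -0.001, 0.0]
ft_force: [-0.3, 0.1, 0.1]
width: 0.0394
```

```bash
python3 -c "
from go import *
cv2.imwrite('pics/s1.png',cv2.resize(r.camera('side')[100:260,150:390],None,fx=3,fy=3))
to(.601,.270,.15,2)"
```

```text
row [-0.032  0.081 -4.478] [0.001 0.014 0.037] t 3.12 j [-0.71  0.57  0.29  1.56 -0.18  1.04 -0.33] tcp [0.6016 0.272  0.0381] w 0.039 f [0.9 0.3 0.2]
```

View pics/s1.png

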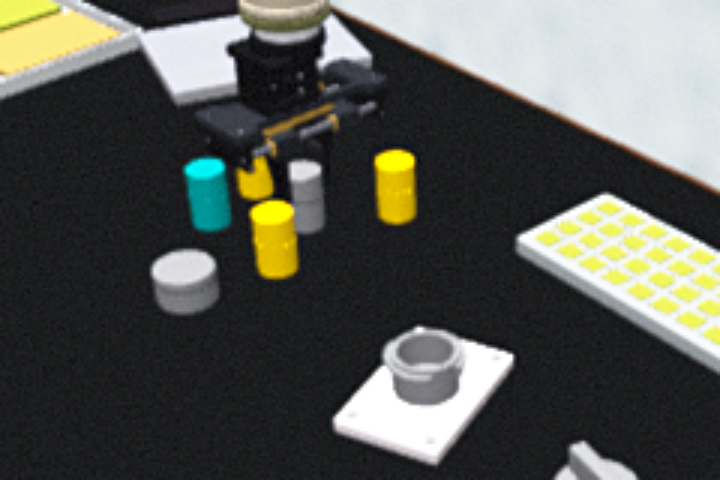

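Grasp confirmed, with the fingers at 39 mm. I'll lift and move past the base so the wrist camera sees it.

```bash
python3 -c "
from go import *
to(.506,-.11,.19,2)"
```

```text
row [-4.411 15.125 -6.071] [0.001 0.014 0.037] t 3.12 j [-0.71  0.57  0.29  1.56 -0.18  1.04 -0.33] tcp [0.6016 0.272  0.0381] w 0.039 f [0.9 0.3 0.2]
```

>>> carry_out --commands '[[[255, 0, 0, -2, 0, 0, 0], [255, 0, 0, -4, 0, 0, 0], [255, -0.4, 1.5, -5.5, 0, 0, 0], [255, -1, 3.5, -6, 0, 0, 0], [255, -1.7, 5.7, -6.07, 0, 0, 0], [255, -2.3, 7.9, -6.07, 0, 0, 0], [255, -2.9, 10.1, -6.07, 0, 0, 0], [255, -3.6, 12.3, -6.07, 0, 0, 0], [255, -4.2, 14.3, -6.07, 0, 0, 0], [255, -4.4, 15.1, -6.07, 0, 0, 0], [255, -4.4, 15.1, -6.07, 0, 0, 0], [255, -4.4, 15.1, -6.07, 0, 0, 0]]]'

```text
time: 4.62
ee_pos: [0.5065, -0.1081, 0.1899]
eef_rot: [1.0, 0.02, -0.001, -0.0]
ft_force: [0.8, 0.5, -1.2]
width: 0.0395
```

```bash
python3 -c "
from go import *
i=r.camera_info('wrist');im=r.camera('wrist');cv2.imwrite('pics/w2.png',im)
import pickle;pickle.dump(i,open('w2.pkl','wb'))
print(proj(i,[.506,-.040,.053]))
to(.506,-.04,.1,2)"
```

```text
[[317.32349125 114.11474905]]
row [ 0.092 -2.713  3.593] [-0.003  0.016  0.06 ] t 4.67 j [-0.37  0.12  0.53  1.81 -0.06  1.23  0.22] tcp [ 0.5065 -0.1079  0.1898] w 0.0398 f [ 0.3  0.2 -1.3]
```

View pics/w2.png

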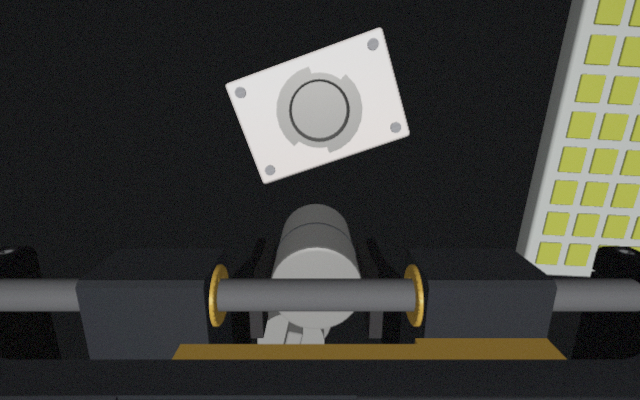

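```bash
python3 -c "
from go import *
import pickle;i=pickle.load(open('w2.pkl','rb'))
im=cv2.imread('pics/w2.png')
S=4;x0,y0=210,15
g=cv2.resize(im[15:200,210:425].min(2),None,fx=S,fy=S,interpolation=cv2.INTER_LINEAR)
f=lambda c:(c[:,0]+.5)/S-.5+[x0,y0]
c=max(cv2.findContours((g>115).astype('uint8'),0,1)[0],key=cv2.contourArea)
P=onz(i,f(c),.014)[:,:2].astype('float32')*1000
print('plate',cv2.minAreaRect(P))
# dark rim circle: contours in centre
sub=g
m=(g<125).astype('uint8')
cs,_=cv2.findContours(m,cv2.RETR_LIST,cv2.CHAIN_APPROX_NONE)
for c in cs:
    if cv2.contourArea(c)>4000:
        p=f(c)
        if 270<p[:,0].mean()<370 and 80<p[:,1].mean()<140:
            for z in(.053,):
                P=onz(i,p,z)[:,:2].astype('float32')*1000;print('c',cv2.fitEllipse(P),cv2.minEnclosingCircle(P))
cv2.imwrite('pics/c5.png',g[150:600,180:680])
"
```

```text
plate ((507.2564392089844, -37.13140869140625), (148.95159912109375, 99.26055908203125), 20.959474563598633)
c ((506.9732666015625, -36.68619155883789), (45.199623107910156, 45.318092346191406), 7.8345627784729) ((506.9336242675781, -36.67363739013672), 22.842470169067383)
c ((507.24658203125, -37.285491943359375), (49.294219970703125, 49.446353912353516), 78.74585723876953) ((507.2526550292969, -37.22900390625), 24.95657730102539)
c ((507.01885986328125, -36.3121337890625), (101.13079071044922, 158.7324676513672), 110.92544555664062) ((506.9268798828125, -36.260215759277344), 77.9760971069336)
c ((505.7467956542969, -41.486995697021484), (171.89077758789062, 211.73471069335938), 92.08744812011719) ((506.0028991699219, -46.715274810791016), 115.26779174804688)
```

View pics/c5.png

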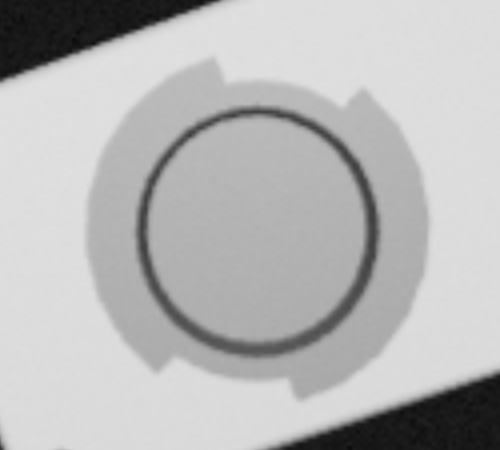

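The wrist view shows the plate and rim concentric at (0.5072, -0.0372), with the plate yaw at about 21°. The plate and rim fits agree to within 0.3 mm. Inserting the canister.

```bash
python3 -c "
from go import *
to(.507,-.0382,.12,2);to(.507,-.0382,.0575,2)"
```

```text
row [ 0.134 -2.784  2.793] [-0.003  0.016  0.06 ] t 4.67 j [-0.37  0.12  0.53  1.81 -0.06  1.23  0.22] tcp [ 0.5065 -0.1079  0.1898] w 0.0398 f [ 0.3  0.2 -1.3]
row [ 0.137 -2.783  5.293] [-0.003  0.016  0.06 ] t 4.67 j [-0.37  0.12  0.53  1.81 -0.06  1.23  0.22] tcp [ 0.5065 -0.1079  0.1898] w 0.0398 f [ 0.3  0.2 -1.3]
```

>>> carry_out --commands '[[[255, 0, -1.2, 0.4, 0, 0, 0], [255, 0.13, -2.5, 1.8, 0, 0, 0], [255, 0.13, -2.78, 2.7, 0, 0, 0], [255, 0.13, -2.78, 2.8, 0, 0, 0], [255, 0.13, -2.78, 2.8, 0, 0, 0], [255, 0.13, -2.78, 3.4, 0, 0, 0], [255, 0.13, -2.78, 4.0, 0, 0, 0], [255, 0.13, -2.78, 4.5, 0, 0, 0], [255, 0.13, -2.78, 4.9, 0, 0, 0], [255, 0.13, -2.78, 5.1, 0, 0, 0], [255, 0.13, -2.78, 5.2, 0, 0, 0]]]'

```text
time: 6.05
ee_pos: [0.5069, -0.0383, 0.0597]
eef_rot: [1.0, 0.02, -0.001, -0.0]
ft_force: [0.6, 0.1, -1.3]
width: 0.0395
```

```bash
python3 -c "
from go import *
cv2.imwrite('pics/s2.png',cv2.resize(r.camera('side')[150:310,200:400],None,fx=3.5,fy=3.5,interpolation=cv2.INTER_CUBIC))
to(.507,-.0382,.057,2);to(.507,-.0382,.16,2)"
```

```text
row [ 0.007 -0.004  0.101] [-0.002  0.017  0.06 ] t 6.1 j [-0.42  0.25  0.46  1.97 -0.14  0.95  0.14] tcp [ 0.5068 -0.0383  0.0595] w 0.0397 f [-0.2  0.4 -1.4]
row [ 1.000e-03 -4.000e-03 -4.019e+00] [-0.002  0.017  0.06 ] t 6.1 j [-0.42  0.25  0.46  1.97 -0.14  0.95  0.14] tcp [ 0.5068 -0.0383  0.0595] w 0.0397 f [-0.2  0.4 -1.4]
```

View pics/s2.png

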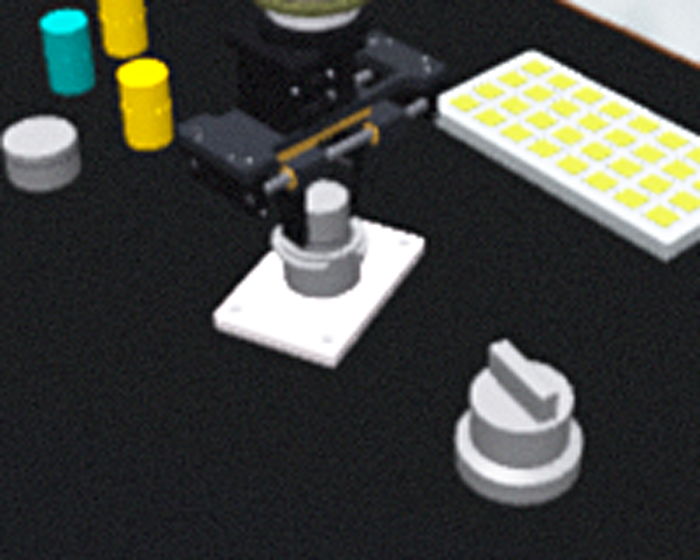

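It's inside the bore with no side force. I'll lower the last 2 mm, release and go up.

>>> carry_out --commands '[[[255, 0, 0, 0.06, 0, 0, 0], [255, 0, 0, 0.1, 0, 0, 0], [255, 0, 0, 0.1, 0, 0, 0], [130, 0, 0, 0.1, 0, 0, 0], [60, 0, 0, 0.1, 0, 0, 0], [0, 0, 0, 0.08, 0, 0, 0], [0, 0, 0, 0, 0, 0, 0], [0, 0, 0, -1, 0, 0, 0], [0, 0, 0, -3, 0, 0, 0], [0, 0, 0, -4.5, 0, 0, 0], [0, 0, 0, -5, 0, 0, 0]]]'

```text
time: 7.48
ee_pos: [0.5081, -0.0384, 0.187]
eef_rot: [1.0, 0.02, 0.001, -0.0]
ft_force: [-0.1, -0.8, 0.1]
width: 0.0868
```

```bash
python3 -c "
from go import *
i=r.camera_info('wrist');im=r.camera('wrist');cv2.imwrite('pics/w3.png',im)
import pickle;pickle.dump(i,open('w3.pkl','wb'))
to(.487,-.33,.22,-8)"
```

```text
row [-1.309 11.624 -1.327] [-0.012 -0.023  2.059] t 7.53 j [-0.46  0.09  0.48  1.84 -0.05  1.22  0.07] tcp [ 0.5081 -0.0383  0.1871] w 0.0865 f [0.9 0.9 1. ]
```

View pics/w3.png

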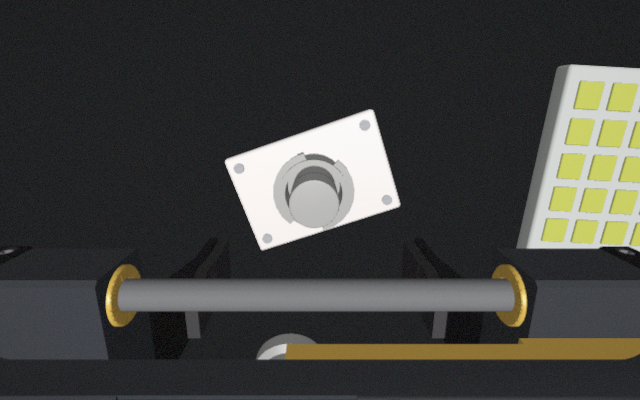

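```bash
python3 -c "
from go import *
import pickle;i=pickle.load(open('w3.pkl','rb'))
im=cv2.imread('pics/w3.png')
g=im[165:235,275:355]
cv2.imwrite('pics/c6.png',cv2.resize(g,None,fx=7,fy=7,interpolation=cv2.INTER_CUBIC))
for z in (.085,): print(proj(i,[[.507,-.037,z],[.507,-.057,z],[.507,-.017,z],[.487,-.037,z],[.527,-.037,z]]))
to(.477,-.33,.21,-8)"
```

```text
[[312.91935898 203.70511245]
 [312.00432084 227.86643178]
 [313.8714684  178.56493649]
 [287.26183295 202.76860286]
 [338.52948127 204.63989179]]
row [-1.709 11.608 -0.928] [-0.012 -0.023  2.059] t 7.53 j [-0.46  0.09  0.48  1.84 -0.05  1.22  0.07] tcp [ 0.5081 -0.0383  0.1871] w 0.0865 f [0.9 0.9 1. ]
```

View pics/c6.png

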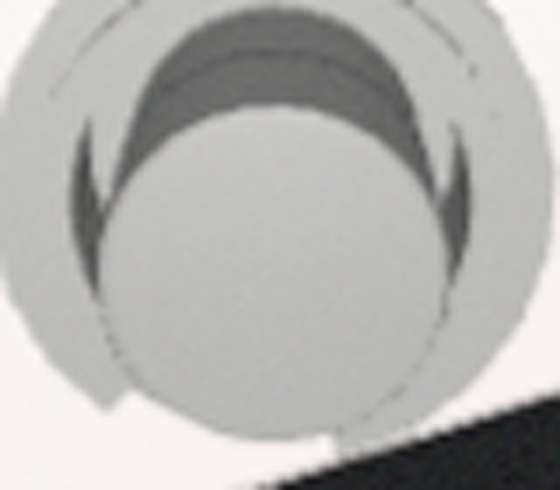

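The canister stands in the lower half: its top is centred at (314,204) against a predicted (313,204), so it is seated within 1 mm. On to the cap.

>>> carry_out --commands '[[[0, -0.2, 1.5, -0.3, 0, 0, 0.4], [0, -0.6, 4, -0.6, 0, 0, 0.8], [0, -0.9, 6.4, -0.93, 0, 0, 1.4], [0, -1.3, 8.8, -0.93, 0, 0, 2], [0, -1.6, 10.8, -0.93, 0, 0, 2.06], [0, -1.7, 11.6, -0.93, 0, 0, 2.06], [0, -1.7, 11.6, -0.93, 0, 0, 2.06], [0, -1.7, 11.6, -0.93, 0, 0, 2.06], [0, -1.7, 11.6, -0.93, 0, 0, 2.06]]]'

```text
time: 8.65
ee_pos: [0.4777, -0.3283, 0.2098]
eef_rot: [0.998, -0.069, 0.001, -0.001]
ft_force: [0.2, 0.2, -0.3]
width: 0.0871
```

```bash
python3 -c "
from go import *
i=r.camera_info('wrist');im=r.camera('wrist');cv2.imwrite('pics/w4.png',im)
import pickle;pickle.dump(i,open('w4.pkl','wb'))
to(.487,-.258,.058,-8)"
```

```text
row [-0.031 -2.835  6.083] [-0.021 -0.022  0.021] t 8.7 j [-0.07  0.28  0.72  1.64 -0.19  1.3   0.54] tcp [ 0.4777 -0.3285  0.2099] w 0.0869 f [0.1 0.1 0.1]
```

View pics/w4.png

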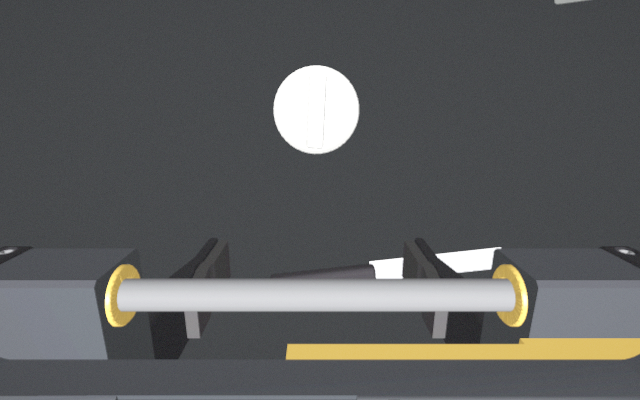

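```bash
python3 -c "
from go import *
im=cv2.imread('pics/w4.png')
g=im[60:160,268:366].min(2).astype(float);print(g.max(),np.percentile(g,[30,50,70]))
g=np.clip((g-215)*255/40,0,255).astype('uint8')
cv2.imwrite('pics/c7.png',cv2.resize(g,None,fx=6,fy=6,interpolation=cv2.INTER_CUBIC))
"
```

```text
255.0 [ 74. 255. 255.]
```

View pics/c7.png

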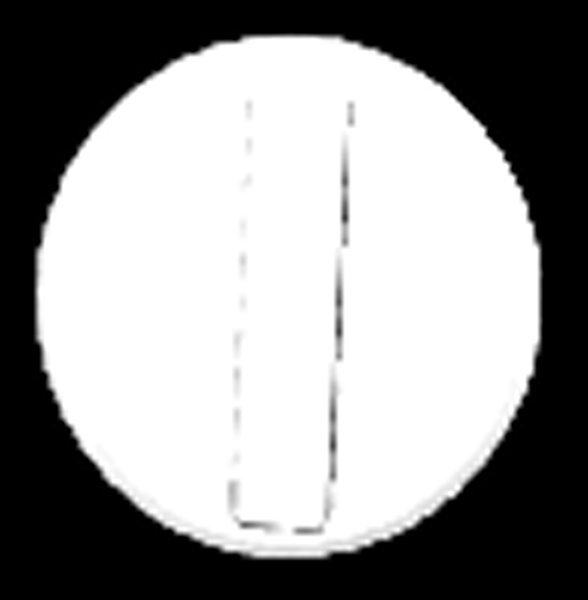

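```bash
python3 -c "
from go import *
import pickle;i=pickle.load(open('w4.pkl','rb'))
im=cv2.imread('pics/w4.png')
q=np.array([[249,100],[234,490],[350,100],[328,500],[236,525],[325,530]])/6-.4+[268,60]
h=onz(i,q,.080);print(h.round(4))
for a,b in((0,1),(2,3)): d=h[a]-h[b];print(np.degrees(np.arctan2(d[1],d[0])))
g=im[50:170,258:376].min(2)
c=max(cv2.findContours((g>160).astype('uint8'),0,1)[0],key=cv2.contourArea)[:,0]+[258,50]
for z in(0,.011,.022):
  P=onz(i,c,z)[:,:2].astype('float32')*1000;print(z,cv2.fitEllipse(P))
print(i['origin'])
"
```

```text
[[ 0.4869 -0.2313  0.08  ]
 [ 0.4776 -0.2808  0.08  ]
 [ 0.4999 -0.2331  0.08  ]
 [ 0.4901 -0.284   0.08  ]
 [ 0.4772 -0.2856  0.08  ]
 [ 0.4892 -0.288   0.08  ]]
79.40224016143071
79.14262757550931
0 ((488.3596496582031, -259.1683044433594), (86.87132263183594, 87.07417297363281), 19.645103454589844)
0.011 ((488.3710021972656, -258.9601745605469), (84.30184173583984, 84.49869537353516), 19.644105911254883)
0.022 ((488.38238525390625, -258.75201416015625), (81.73236846923828, 81.92322540283203), 19.643951416015625)
[ 0.48874408 -0.25213141  0.37189872]
```

The handle is at a yaw of about 79.5°, centred at (0.4885, -0.2585). The skirt circle and the handle end agree on this. Descending to grasp the handle.

```bash
python3 -c "
from go import *
to(.4885,-.2587,.0585,-10.5)"
```

```text
row [ 0.032 -2.815  6.063] [-0.021 -0.021  0.521] t 8.7 j [-0.07  0.28  0.72  1.64 -0.19  1.3   0.54] tcp [ 0.4777 -0.3285  0.2099] w 0.0869 f [0.1 0.1 0.1]
```

>>> carry_out --commands '[[[0, 0, -1.5, 1, 0, 0, 0.3], [0, 0.03, -2.8, 2.8, 0, 0, 0.52], [0, 0.03, -2.82, 4.6, 0, 0, 0.52], [0, 0.03, -2.82, 5.8, 0, 0, 0.52], [0, 0.03, -2.82, 6.06, 0, 0, 0.52], [0, 0.03, -2.82, 6.06, 0, 0, 0.52], [150, 0.03, -2.82, 6.06, 0, 0, 0.52], [255, 0.03, -2.82, 6.06, 0, 0, 0.52], [255, 0.03, -2.82, 6.06, 0, 0, 0.52], [255, 0.03, -2.82, 6.06, 0, 0, 0.52], [255, 0.03, -2.82, 6.06, 0, 0, 0.52], [255, 0.03, -2.82, 6.06, 0, 0, 0.52]]]' --grip_force 35

```text
time: 10.2
ee_pos: [0.4884, -0.2586, 0.0585]
eef_rot: [0.996, -0.092, 0.001, -0.001]
ft_force: [-0.6, 1.4, 0.6]
width: 0.0349
```

```bash
python3 -c "
from go import *
s=r.read_state();print(s['ft_force'],s['torque'],R.from_quat(s['eef_rot']).as_matrix()[:,0])
cv2.imwrite('pics/s3.png',cv2.resize(r.camera('side')[160:310,230:430],None,fx=3.5,fy=3.5,interpolation=cv2.INTER_CUBIC))
to(.4885,-.2587,.25,-10.5)"
```

```text
[-0.58445955  1.4198471   0.61203965] [-0.09067504  0.06381027 -0.0031926 ] [ 0.98325331 -0.18223577  0.00174637]
row [ 0.017 -0.011 -7.659] [-0.022 -0.02  -0.   ] t 10.25 j [-0.14  0.38  0.65  1.86 -0.27  0.99  0.44] tcp [ 0.4884 -0.2586  0.0585] w 0.0311 f [-0.2 -0.3 -0.3]
```

View pics/s3.png

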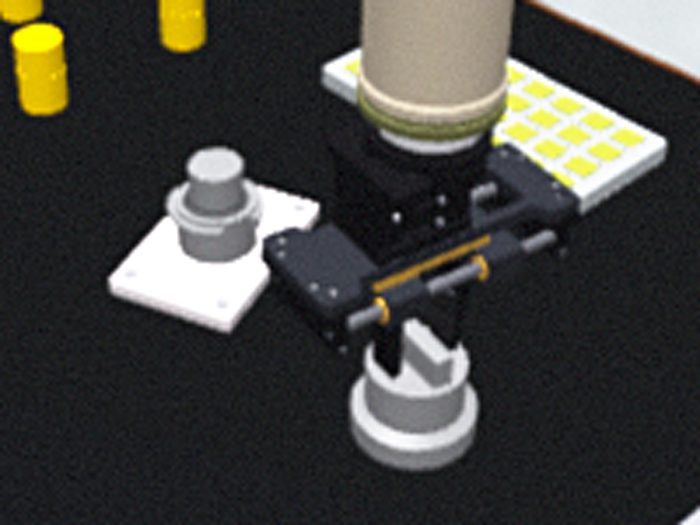

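The fingers are straddling the handle and still closing.

>>> carry_out --commands '[[[255, 0, 0, 0, 0, 0, 0], [255, 0, 0, 0, 0, 0, 0], [255, 0, 0, 0, 0, 0, 0], [255, 0, 0, 0, 0, 0, 0], [255, 0, 0, 0, 0, 0, 0]]]'

```text
time: 10.88
ee_pos: [0.4883, -0.2586, 0.0584]
eef_rot: [0.996, -0.091, 0.001, -0.001]
ft_force: [-0.1, 0.5, -1.3]
width: 0.0134
```

Grip is closed at 13.4 mm on the 14 mm handle. Lifting and carrying over the base.

```bash
python3 -c "
from go import *
to(.5071,-.0371,.19,-9.04);to(.5071,-.0371,.13,-9.04)"
```

```text
row [-0.869 -8.857 -5.247] [-0.021 -0.018 -0.292] t 10.88 j [-0.14  0.38  0.65  1.86 -0.27  0.99  0.44] tcp [ 0.4883 -0.2586  0.0584] w 0.0134 f [-0.1  0.5 -1.3]
row [-0.872 -8.852 -2.847] [-0.021 -0.018 -0.292] t 10.88 j [-0.14  0.38  0.65  1.86 -0.27  0.99  0.44] tcp [ 0.4883 -0.2586  0.0584] w 0.0134 f [-0.1  0.5 -1.3]
```

>>> carry_out --commands '[[[255, 0, 0, -1, 0, 0, 0], [255, 0, 0, -2.5, 0, 0, 0], [255, 0, 0, -4.2, 0, 0, 0], [255, 0, -1, -5.2, 0, 0, 0], [255, -0.2, -2.6, -5.25, 0, 0, 0], [255, -0.4, -4.4, -5.25, 0, 0, -0.1], [255, -0.6, -6.2, -5.25, 0, 0, -0.2], [255, -0.8, -7.8, -5.25, 0, 0, -0.29], [255, -0.87, -8.6, -5.25, 0, 0, -0.29], [255, -0.87, -8.86, -5.25, 0, 0, -0.29], [255, -0.87, -8.86, -5.25, 0, 0, -0.29], [255, -0.87, -8.86, -5.25, 0, 0, -0.29]]]'

```text
time: 12.38
ee_pos: [0.507, -0.0383, 0.1901]
eef_rot: [0.997, -0.08, 0.001, -0.001]
ft_force: [-0.4, -0.7, -1.8]
width: 0.0137
```

```bash
python3 -c "
from go import *
cv2.imwrite('pics/s4.png',cv2.resize(r.camera('side')[130:290,210:390],None,fx=3.5,fy=3.5,interpolation=cv2.INTER_CUBIC))
i=r.camera_info('wrist');im=r.camera('wrist');cv2.imwrite('pics/w5.png',im)
import pickle;pickle.dump(i,open('w5.pkl','wb'))
to(.5071,-.0371,.125,-9.04);to(.5071,-.0371,.11,-9.04);to(.5071,-.0371,.097,-9.04)"
```

```text
row [-0.005 -0.035  2.602] [-0.019 -0.018 -0.021] t 12.47 j [-0.52  0.09  0.53  1.84 -0.05  1.23 -0.13] tcp [ 0.507  -0.0381  0.1901] w 0.0135 f [ 0.6  0.1 -2.1]
row [-0.006 -0.034  3.202] [-0.019 -0.018 -0.021] t 12.47 j [-0.52  0.09  0.53  1.84 -0.05  1.23 -0.13] tcp [ 0.507  -0.0381  0.1901] w 0.0135 f [ 0.6  0.1 -2.1]
row [-0.007 -0.033  3.722] [-0.019 -0.018 -0.021] t 12.47 j [-0.52  0.09  0.53  1.84 -0.05  1.23 -0.13] tcp [ 0.507  -0.0381  0.1901] w 0.0135 f [ 0.6  0.1 -2.1]
```

View pics/s4.png

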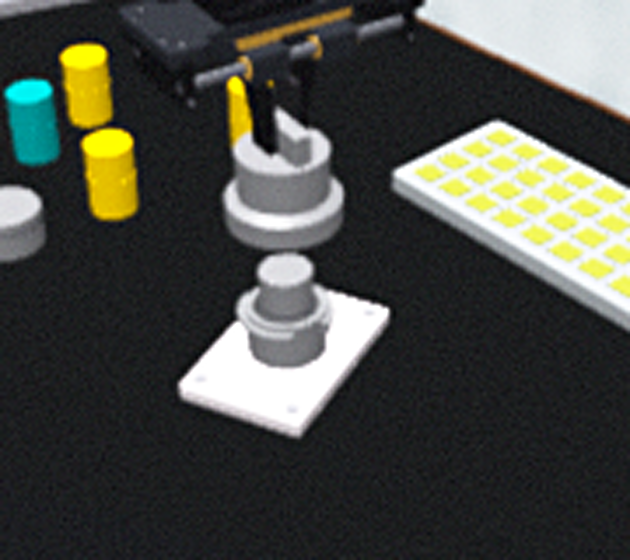

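View pics/w5.png

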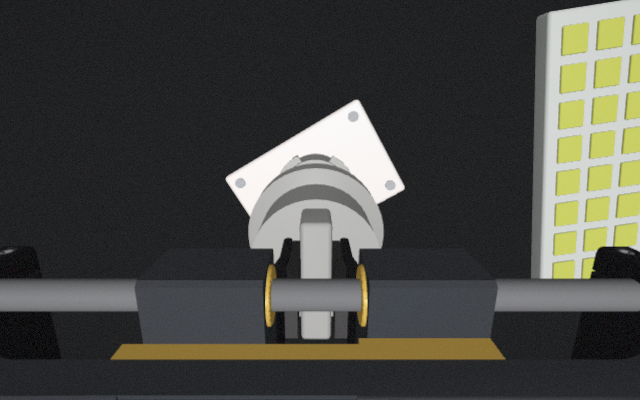

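```bash
python3 -c "
from go import *
import pickle;i=pickle.load(open('w5.pkl','rb'))
t=np.array([.507,-.0381,.1901]);ty=np.array([np.sin(np.radians(-9)),-np.cos(np.radians(-9)),0])
print(proj(i,[t-ty*.029+[0,0,.0216],t-ty*.026+[0,0,.0216],t-ty*.0415+[0,0,.022-.0584]]))
im=cv2.imread('pics/w5.png');cv2.imwrite('pics/c8.png',cv2.resize(im[150:260,240:400],None,fx=5,fy=5))
"
```

```text
[[314.2709768  221.5456471 ]
 [314.30815769 228.26478884]
 [314.42175058 167.82484192]]
```

View pics/c8.png

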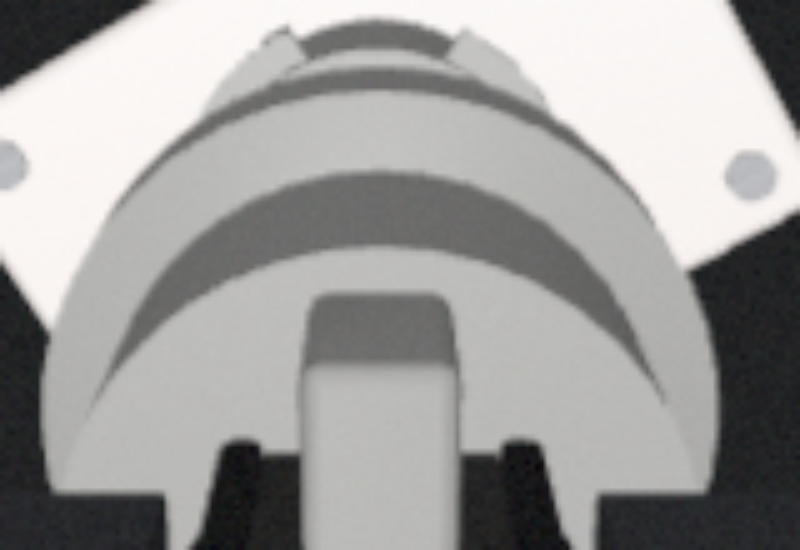

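The gap is lined up with the handle and the cap is centred on the TCP to within 1 mm. The camera shows a +0.8 mm x bias, so I'm aiming at (0.5065, -0.0375). Lowering in stages.

>>> carry_out --commands '[[[255, -0.03, -0.02, 0.6, 0, 0, 0], [255, -0.03, -0.02, 1.2, 0, 0, 0], [255, -0.03, -0.02, 1.8, 0, 0, 0], [255, -0.03, -0.02, 2.3, 0, 0, 0], [255, -0.03, -0.02, 2.6, 0, 0, 0], [255, -0.03, -0.02, 2.9, 0, 0, 0], [255, -0.03, -0.02, 3.0, 0, 0, 0], [255, -0.03, -0.02, 3.0, 0, 0, 0]]]'

```text
time: 13.48
ee_pos: [0.5065, -0.0374, 0.1151]
eef_rot: [0.997, -0.08, 0.001, -0.001]
ft_force: [0.4, 0.0, -2.1]
width: 0.0138
```

```bash
python3 -c "
from go import *
to(.5065,-.0375,.105,-9.04);to(.5065,-.0375,.0974,-9.04)"
```

```text
row [-0.001  0.007  0.406] [-0.019 -0.02  -0.021] t 13.47 j [-0.5   0.17  0.53  1.93 -0.1   1.07 -0.09] tcp [ 0.5065 -0.0374  0.1151] w 0.0138 f [ 0.4  0.  -2.1]
row [-0.002  0.007  0.71 ] [-0.019 -0.02  -0.021] t 13.47 j [-0.5   0.17  0.53  1.93 -0.1   1.07 -0.09] tcp [ 0.5065 -0.0374  0.1151] w 0.0138 f [ 0.4  0.  -2.1]
```

>>> carry_out --commands '[[[255, 0, 0, 0.12, 0, 0, 0], [255, 0, 0, 0.24, 0, 0, 0], [255, 0, 0, 0.36, 0, 0, 0], [255, 0, 0, 0.42, 0, 0, 0], [255, 0, 0, 0.42, 0, 0, 0]]]'

```text
time: 14.1
ee_pos: [0.5065, -0.0374, 0.1046]
eef_rot: [0.997, -0.08, 0.001, -0.001]
ft_force: [-0.3, -0.5, -1.4]
width: 0.0136
```

The cap is 2.8 mm below the flange-top level with no contact force, so the tabs have entered the gaps. Continuing to the seat.

>>> carry_out --commands '[[[255, 0, 0, 0.1, 0, 0, 0], [255, 0, 0, 0.18, 0, 0, 0], [255, 0, 0, 0.24, 0, 0, 0], [255, 0, 0, 0.28, 0, 0, 0], [255, 0, 0, 0.3, 0, 0, 0], [255, 0, 0, 0.3, 0, 0, 0]]]'

```text
time: 14.85
ee_pos: [0.5065, -0.0374, 0.0974]
eef_rot: [0.997, -0.08, 0.001, -0.001]
ft_force: [-3.4, 0.8, 4.6]
width: 0.0143
```

```bash
python3 -c "
from go import *
s=r.read_state();print(s['ft_force'],s['torque'])
to(.5065,-.0375,.097,-9.04);to(.5065,-.0375,.097,-70)"
```

```text
[-3.36957862  0.76996698  4.56731095] [-0.08477062  0.80276902  0.02024745]
row [-0.001  0.005  0.015] [-0.02  -0.017 -0.022] t 14.85 j [-0.49  0.2   0.53  1.94 -0.12  1.03 -0.07] tcp [ 0.5065 -0.0374  0.0974] w 0.0143 f [-3.4  0.8  4.6]
row [-0.001  0.005  0.015] [-2.800e-02 -5.000e-03  1.217e+01] t 14.85 j [-0.49  0.2   0.53  1.94 -0.12  1.03 -0.07] tcp [ 0.5065 -0.0374  0.0974] w 0.0143 f [-3.4  0.8  4.6]
```

Contact came exactly at the seating height, 6.5 N up, with a small -x push. I'll ease x by 0.7 mm and press slightly to confirm the seat.

>>> carry_out --commands '[[[255, -0.03, 0, 0, 0, 0, 0], [255, -0.03, 0, 0, 0, 0, 0], [255, -0.03, 0, 0.02, 0, 0, 0], [255, -0.03, 0, 0.02, 0, 0, 0]]]'

```text
time: 15.35
ee_pos: [0.5059, -0.0373, 0.0973]
eef_rot: [0.997, -0.08, 0.001, -0.001]
ft_force: [-3.3, 0.2, 7.0]
width: 0.0141
```

```bash
python3 -c "
from go import *
s=r.read_state();print(s['ft_force'],s['torque'])
cv2.imwrite('pics/s5.png',cv2.resize(r.camera('side')[130:290,210:390],None,fx=3.5,fy=3.5,interpolation=cv2.INTER_CUBIC))
to(.5058,-.0375,.097,-70)"
```

```text
[-3.30405465  0.2472002   7.03425071] [-0.06980172  0.82782102  0.00705547]
row [-0.004  0.013  0.014] [-3.300e-02 -5.000e-03  1.217e+01] t 15.4 j [-0.49  0.19  0.53  1.94 -0.12  1.03 -0.07] tcp [ 0.506  -0.0372  0.0974] w 0.0135 f [-4.2 -0.4  6.9]
```

View pics/s5.png

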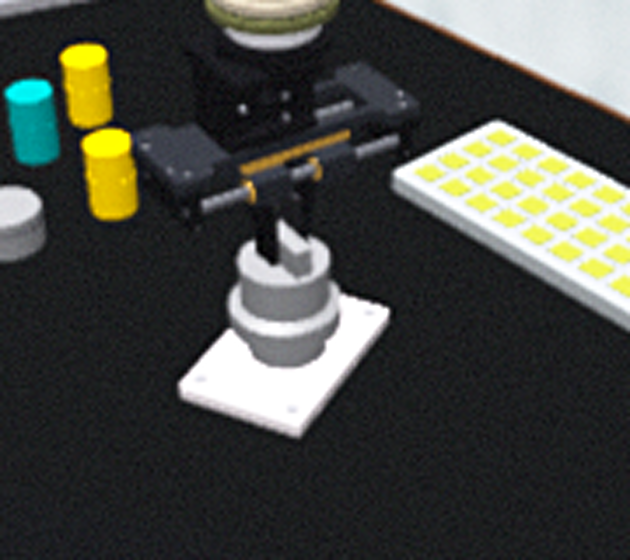

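It's seated. Twisting clockwise, beginning with 20°.

>>> carry_out --commands '[[[255, 0, 0, -0.02, 0, 0, 0], [255, 0, 0, -0.02, 0, 0, 0.8], [255, 0, 0, -0.02, 0, 0, 1.6], [255, 0, 0, -0.02, 0, 0, 2.4], [255, 0, 0, -0.02, 0, 0, 3.2], [255, 0, 0, -0.02, 0, 0, 4.0], [255, 0, 0, -0.02, 0, 0, 4.0]]]'

```text
time: 16.27
ee_pos: [0.5058, -0.0372, 0.0976]
eef_rot: [0.968, -0.251, 0.001, -0.001]
ft_force: [0.5, -0.8, -1.8]
width: 0.0135
```

```bash
python3 -c "
from go import *
s=r.read_state();print(s['ft_force'],s['torque'])
to(.5060,-.0374,.097,-70)"
```

```text
[ 0.52271235 -0.81638407 -1.79274605] [-0.10500479  0.07751518 -0.03682165]
row [0.011 0.004 0.025] [-2.800e-02  2.000e-03  8.176e+00] t 16.27 j [-0.53  0.2   0.57  1.94 -0.13  1.03 -0.41] tcp [ 0.5058 -0.0372  0.0976] w 0.0135 f [ 0.5 -0.8 -1.8]
```

>>> carry_out --commands '[[[255, 0, 0, 0, 0, 0, 0.9], [255, 0, 0, 0, 0, 0, 1.8], [255, 0, 0, 0, 0, 0, 2.7], [255, 0, 0, 0, 0, 0, 3.6], [255, 0, 0, 0, 0, 0, 4.5], [255, 0, 0, 0, 0, 0, 5.4], [255, 0, 0, 0, 0, 0, 6.3], [255, 0, 0, 0, 0, 0, 7.0], [255, 0, 0, 0, 0, 0, 7.6], [255, 0, 0, 0, 0, 0, 7.8], [255, 0, 0, 0, 0, 0, 7.8]]]'

```text
time: 17.65
ee_pos: [0.5063, -0.0378, 0.0978]
eef_rot: [0.829, -0.56, 0.001, -0.001]
ft_force: [3.8, -4.1, -2.6]
width: 0.0138
```

```bash
python3 -c "
from go import *
s=r.read_state();print(s['ft_force'],s['torque'])
to(.5060,-.0374,.097,-70)"
```

```text
[ 3.81105429 -4.13943868 -2.56527738] [-1.21280163 -0.78806793  0.13281269]
row [-0.019  0.005  0.031] [-0.033 -0.002  0.389] t 17.65 j [-0.6   0.21  0.66  1.95 -0.15  1.03 -1.07] tcp [ 0.5063 -0.0378  0.0978] w 0.0138 f [ 3.8 -4.1 -2.6]
```

>>> carry_out --commands '[[[255, 0, 0, 0.01, 0, 0, 0.15], [255, 0, 0, 0.01, 0, 0, 0.3], [255, 0, 0, 0.01, 0, 0, 0.45], [255, 0, 0, 0.01, 0, 0, 0.6], [255, 0, 0, 0.01, 0, 0, 0.6]]]'

```text
time: 18.27
ee_pos: [0.5062, -0.0376, 0.0976]
eef_rot: [0.814, -0.581, 0.001, -0.001]
ft_force: [0.9, -3.4, 3.0]
width: 0.0137
```

```bash
python3 -c "
from go import *
s=r.read_state();print(s['ft_force'],s['torque'])
to(.5060,-.0374,.097,-70)"
```

```text
[ 0.85952085 -3.37600536  3.01963686] [-0.98679469 -0.03021413  0.47840317]
row [-0.009  0.004  0.024] [-0.03   0.002 -0.21 ] t 18.27 j [-0.61  0.21  0.66  1.95 -0.15  1.03 -1.12] tcp [ 0.5062 -0.0376  0.0976] w 0.0137 f [ 0.9 -3.4  3. ]
```

>>> carry_out --commands '[[[255, 0, 0, 0, 0, 0, 0.2], [255, 0, 0, 0, 0, 0, 0.4], [255, 0, 0, 0, 0, 0, 0.4]]]'

```text
time: 18.65
ee_pos: [0.5061, -0.0373, 0.0976]
eef_rot: [0.804, -0.595, 0.001, -0.001]
ft_force: [1.3, -2.8, 0.5]
width: 0.0138
```

```bash
python3 -c "
from go import *
s=r.read_state();print(s['ft_force'],s['torque'])
to(.5060,-.0374,.097,-71)
to(.5060,-.0374,.18,-71)"
```

```text
[ 1.29218925 -2.8026385   0.45660922] [-0.68952746 -0.07413258  0.78697176]
row [0.003 0.005 0.023] [-0.029  0.006 -0.408] t 18.65 j [-0.61  0.21  0.67  1.95 -0.15  1.03 -1.16] tcp [ 0.5061 -0.0373  0.0976] w 0.0138 f [ 1.3 -2.8  0.5]
row [ 1.000e-03 -3.000e-03 -3.297e+00] [-0.029  0.006 -0.408] t 18.65 j [-0.61  0.21  0.67  1.95 -0.15  1.03 -1.16] tcp [ 0.5061 -0.0373  0.0976] w 0.0138 f [ 1.3 -2.8  0.5]
```

Torque is rising steadily against the stop (0.13, then 0.48, then 0.79 N m). Releasing and looking from above.

>>> carry_out --commands '[[[200, 0, 0, 0, 0, 0, 0.3], [120, 0, 0, 0, 0, 0, 0.3], [60, 0, 0, 0, 0, 0, 0.3], [60, 0, 0, 0, 0, 0, 0.3], [60, 0, 0, -0.3, 0, 0, 0.3], [60, 0, 0, -1, 0, 0, 0.3], [60, 0, 0, -2.5, 0, 0, 0.3], [60, 0, 1.2, -4.2, 0, 0, 0.3], [60, 0, 2.5, -4.8, 0, 0, 0.3], [60, 0, 2.8, -4.8, 0, 0, 0.3], [60, 0, 2.8, -4.8, 0, 0, 0.3]]]'

```text
time: 20.02
ee_pos: [0.439, -0.0577, 0.2178]
eef_rot: [0.796, -0.606, 0.001, -0.002]
ft_force: [0.2, 0.2, -0.6]
width: 0.0667
```

```bash
python3 -c "
from go import *
i=r.camera_info('wrist');im=r.camera('wrist');cv2.imwrite('pics/w6.png',im)
import pickle;pickle.dump(i,open('w6.pkl','wb'))
cv2.imwrite('pics/s6.png',cv2.resize(r.camera('side')[130:290,210:390],None,fx=3.5,fy=3.5,interpolation=cv2.INTER_CUBIC))
to(.5060,-.0374,.18,-71)"
```

```text
row [-0.061 -2.786  1.493] [-0.024  0.005 -0.704] t 20.12 j [-0.68 -0.14  0.66  1.95  0.09  1.3  -1.34] tcp [ 0.4392 -0.0575  0.2172] w 0.0671 f [ 0.6  0.3 -1.5]
```

View pics/w6.png

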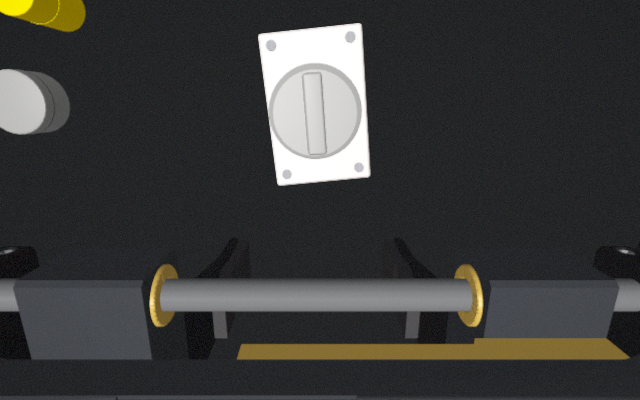

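View pics/s6.png

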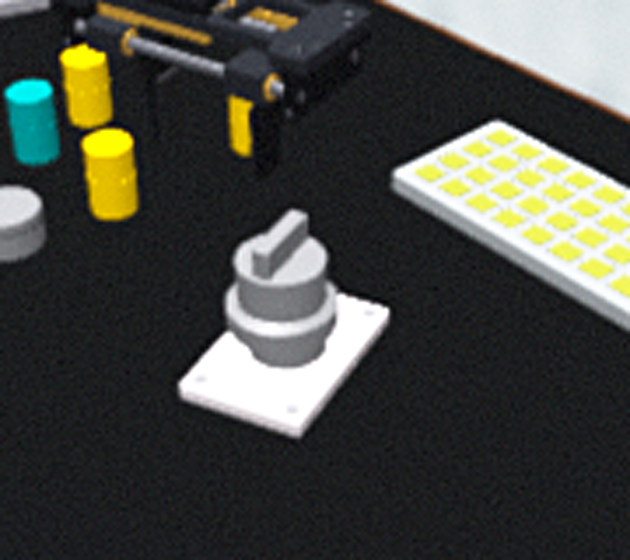

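The wrist view shows the handle running from (313,72) to (317,155), near-parallel to the plate's long sides. Measuring the angle.

```bash
python3 -c "
from go import *
import pickle;i=pickle.load(open('w6.pkl','rb'))
im=cv2.imread('pics/w6.png');S=6
g=cv2.resize(im[15:195,250:380].min(2),None,fx=S,fy=S,interpolation=cv2.INTER_CUBIC)
c=max(cv2.findContours((g>115).astype('uint8'),0,1)[0],key=cv2.contourArea)[:,0]
P=onz(i,c/S+[250,15],.014)[:,:2].astype('float32')*1000;print(cv2.minAreaRect(P))
a=im[62:162,265:365].min(2);a=np.clip((a.astype(float)-150)*255/90,0,255).astype('uint8')
cv2.imwrite('pics/c9.png',cv2.resize(a,None,fx=6,fy=6,interpolation=cv2.INTER_CUBIC))
"
```

```text
((506.8980712890625, -37.760711669921875), (149.73330688476562, 99.88521575927734), 20.98522186279297)
```

View pics/c9.png

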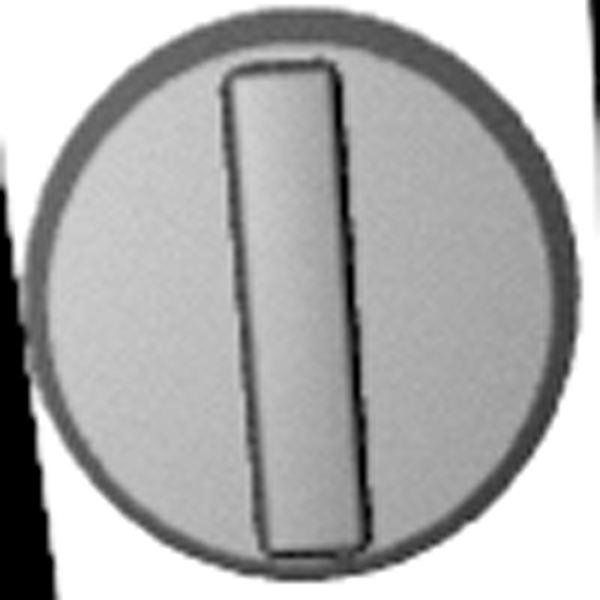

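```bash
python3 -c "
from go import *
import pickle;i=pickle.load(open('w6.pkl','rb'))
q=np.array([[230,100],[263,540],[334,100],[364,540]])/6+[265,62]
h=onz(i,q,.119);print(h.round(4),h.mean(0))
for a,b in((0,1),(2,3)): d=h[a]-h[b];print(np.degrees(np.arctan2(d[1],d[0])))
for n in 'top','side': cv2.imwrite(f'pics/f_{n}.png',r.camera(n))
"
```

```text
[[ 0.5258 -0.0226  0.119 ]
 [ 0.4773 -0.0396  0.119 ]
 [ 0.529  -0.0343  0.119 ]
 [ 0.4806 -0.0516  0.119 ]] [ 0.50320197 -0.03700849  0.119     ]
19.374121023419338
19.72179481416252
```

View pics/f_top.png

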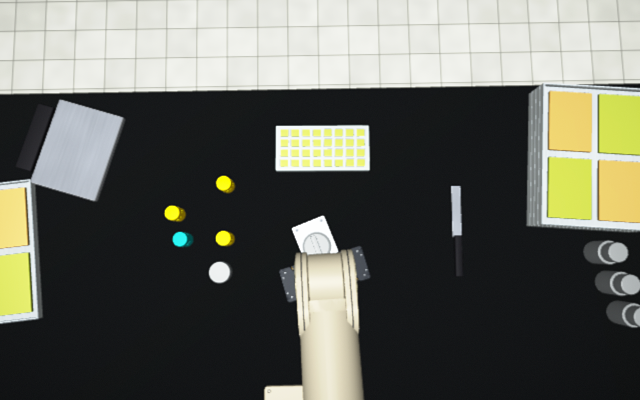

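The handle is at 19.5° and the plate at 21.0°. That is 61.5° from the gap centre, so the cap is at its stop. The bystanders haven't moved, and the arm is clear.

```bash
python3 -c "
from bench import r
print(r.close_job())"
```

```text
the job is handed in; nothing more can be done
None
```

The nesting canister is packed and locked, and I handed the job in at about 20 s of the 64 s allowed. I stood the grey small canister in the lower half, lowered the cap over it with its tabs through the gaps until it seated, and twisted it clockwise to the stop. Then I let go and moved the arm clear.

- **Canister:** after release its top was within about 1 mm of where it should sit when fully down in the lower half.
- **Seating:** the cap met the rim at its seating height, 39 mm above the plate's underside, with only a few newtons of contact force.
- **Lock:** torque rose against the stop from 0.13 to 0.79 N m. The handle then measured 19.5° with the plate at 21.0°, which is about 61.5° from the gap centre against a nominal 61°.
- **Other objects:** the tin, mould and knife looked unmoved in the last top view.

**Disagreements:**
- The top and wrist cameras differed by up to about 3 mm in y. I used the wrist camera's relative measurements.
- The handle's final centre read about 3 mm off in x. My hand-picked edge points were not centred along the handle, so I did not treat it as a fault.

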